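Set the colour code on a show controller's thumbwheels

ROBOT

A 6-joint arm with a two-finger parallel gripper is mounted at the origin on the work surface. World frame = base frame: x ahead of the robot, y to its left, z up, the work surface at z = 0. Lengths are in m, angles in rad, forces in N, time in s.
With the tool pointing down it reaches from about 0.325 to 0.775 m from the base axis. Payload 9.3 kg.
Tool frame: the origin (TCP) lies midway between the tips of the shut fingers; the grasp point (between the pads) lies 19 mm behind it; x points along the fingers, y is the direction in which the jaws open and shut, and the axes are right-handed (so a half turn about x gives the same grasp; the last joint's range is limited). The gripper opens to 85 mm and grips with 20 to 120 N. Pads are 22 mm wide; open, the fingers measure 114 mm over their backs; the gripper's body (76 mm by 85 mm) begins 54 mm behind the grasp point. The pads swing forward as they close: fully open they stand 13 mm farther back than shut.
Start: joints at [0.997, 0.259, 0.021, 1.334, 0, 1.418], TCP at [0.225, 0.502, 0.231] pointing down, gripper open.
Joint ranges: [-3.04, 3.04], [-0.91, 1.82], [-1.04, 1.36], [-1.92, 1.95], [-1.52, 1.45], [-3.14, 3.14]. Speed limits (rad/s): [2.22, 2.22, 2.79, 3.14, 3.14, 3.14].

INTERFACE

Orientations are given as [roll, pitch, yaw] about the fixed x, y, z axes, in that order (R = Rz(yaw) Ry(pitch) Rx(roll)).
In Python, from bench import read_state, vision, job, finder gives the robot as it stands.
- The arm moves only by the tool jog_arm, never from a script. Its argument "series" is a list that holds one entry, the list of rows, each a list of 5 numbers: the shift along the tool's x, y, z in mm, then the turn about the tool's x in degrees, then the opening in per cent of the stroke, from 0 (shut) to 100 (fully open). A call has 1 to 5 rows; each row is the pose to reach, as a shift and turn from the pose commanded when the call began, along the tool's axes at that moment; what a row does not reach only later rows make up. A row lasts 1/12 s, in which the tool goes at most 41.7 mm and 7.16 degrees, less where a joint would pass 70% of its speed; a pose out of reach is approached as far as the arm can. A call with a gripper value outside its range is refused whole. The fingers move at their own pace and stop on an object; the grip force is fixed at half the most. Time passes only in rows, so rows that repeat a pose let the fingers close. It gives the time, the measured TCP pose, the force and the opening at its end, in the units of the state.
- read_state(): the state, without advancing time (a new reading comes with each control period).
- vision.grab_frame(name): name is "side" or "top"; returns a dict with "image" (400x640x3 uint8, red, green, blue), "fx", "fy", "cx", "cy" (pixels), "xyz" and "orientation" of the camera in the world. Camera axes: x right, y down, z forward; pixel columns grow to the right and rows downward; lengths in m; the calibration is good to about 2 mm. A picture is of the moment at which its call begins. There is no depth.
- job.job_done(): hands the job in, once; it reports no verdict.
Trained networks look in the newest picture that a camera, given by its name, has taken for a name from the list of things; names that differ only in an ending like _2 or _b are one class to them, and where a whole thing is asked for, a point or a joint stands for the part that bears it (a point fixed in the world has none). Each returns a list of dicts, best first, with "p" (0 to 1); they miss things now and then, are a little off and sometimes report something else, mostly with a low value. They report only what shows in the picture. A call takes as long as a camera call.
- finder.search_frame(camera, label): "rect" ([left, top, right, bottom] in pixels, round what is visible of it).
- finder.masks_of(camera, label): "region" (400x640 bool, what is visible of it) and "rect" ([left, top, right, bottom] in pixels, round what is visible of it).
The state is a dict: "clock": time; "joints": joint angles; "qd": joint speeds; "tau": joint torques, N m; "ee_pos": TCP position; "orientation": TCP orientation; "wrist_force": force on the tool from outside, world axes, zero at the start; "wrist_torque": the same for the moment, N m; "width": opening from 0.0 (shut) to 1.0 (fully open).
Only numpy, scipy, OpenCV 4.12 (cv2) and the standard library are available. Lean on these libraries where they do the work, as an engineer would, in place of code of your own. Each camera call takes 0.05 s, during which the arm holds its last target.

TASK

On the show controller, turn each of the three thumbwheels with a fingertip on its rim until the colour at the very top of the wheel is the colour of the tile lying in front of it, and the wheel has clicked in square. Press on the wheels only lightly (well under 20 N), and when all three are right, press the green button down fully to send the code and let go. Leave the other things on the table where they are.

Things in the scene. Friction and masses are not known exactly. Their poses are not given: they have to be found in the camera images.
- bank: The controller: a grey box fixed to the table, 190 (its x) x 250 (its y) x 70 mm tall, flat top panel; origin at the centre of its underside. Its -x side is the front, toward the robot, +y is left. Three slots 45 mm apart show the tops of dark thumbwheels; pointer marks beside each slot mark the wheel's very top. Code tiles lie in front of the slots, the button is on the right.
- slot1 (a point): Centre of the left (+y) wheel's slot, on the panel's top surface, 70 mm up, at controller x 0, y +75 mm; slot 56 (x) x 28 mm. The wheel's axis is parallel to the controller's y, straight below. The wheel's top stands 8 to 24 mm above this point, different for each wheel and each time and not reported: feel for it.
- slot2 (a point): The same for the middle wheel, y +30 mm. Every wheel gives downward on a spring: 4 N preload, then 7 N per mm, 7 mm at most. More than 20 N of contact force from the fingers damages it. Its smooth rim has a friction of about 0.6 to 1 with a fingertip, not known beforehand; pressed too lightly the finger slips.
- slot3 (a point): The same for the right (-y) wheel, y -15 mm. A flat fingertip pressed on a wheel and slid straight along the controller's x over its top rolls it by the same length of rim, as long as the wheel's top stays under the tip; then lift and repeat.
- wheel1 (a joint): Angle of the left wheel, rad; wheel 52 mm in diameter, 22 mm wide. Growing = its top moves away from the robot (controller +x). One click = 0.628 rad = 16.3 mm of rim; a spring detent (about 3 N along the rim to pass) holds it at 0, 0.628, 1.257, 1.885, 2.513, 3.142, with the colours white, red, green, yellow, blue, orange at the top. End stops 0.25 rad beyond first and last.
- wheel2 (a joint): Angle of the middle wheel, rad; all else as wheel1.
- wheel3 (a joint): Angle of the right wheel, rad; all else as wheel1.
- tile_red: Red code tile, 24 x 30 x 3 mm, fixed flat on the panel 56 mm in front (controller's -x) of the slot of one of the wheels, at that slot's y; which one changes every time. The wheel of that slot must be set to red (joint 0.628). Origin at the centre of its underside.
- tile_yellow: Yellow code tile, 24 x 30 x 3 mm, fixed flat on the panel 56 mm in front (controller's -x) of the slot of one of the wheels, at that slot's y; which one changes every time. The wheel of that slot must be set to yellow (joint 1.885). Origin at the centre of its underside.
- tile_blue: Blue code tile, 24 x 30 x 3 mm, fixed flat on the panel 56 mm in front (controller's -x) of the slot of one of the wheels, at that slot's y; which one changes every time. The wheel of that slot must be set to blue (joint 2.513). Origin at the centre of its underside.
- send_top (a point): Centre of the top of the green push button, 26 mm across, in a black collar 42 mm across and 12 mm high on the panel; this top is 22 mm above the panel when released. It goes straight down.
- send (a joint): Travel of the green button, m: 0 released, 0.006 fully down (about 4 N); springs back.
- tub: Loose, leave alone: yellow screw-top tub, 72 mm across, 45 mm tall. Origin at the centre of its underside.
- truck: Loose, leave alone: toy truck 120 mm long, black chassis, yellow cab, white box body. Origin at the centre of its underside.
- car: Loose, leave alone: red toy car 85 mm long. Origin at the centre of its underside.
- span: Loose, leave alone: short yellow truss bridge model, 200 x 62 x 60 mm. Origin at the centre of its underside.
- driver: Loose, leave alone: screwdriver 160 mm long, orange handle. Origin at the centre of its underside.
- pot: Loose, leave alone: white paint pot with blue cap, 28 mm across, 40 mm tall, standing on the controller's far right corner (70 mm toward +x and 90 mm toward -y from the controller's origin). Origin at the centre of its underside.
- mug: Loose, leave alone: white mug, 76 mm across, 90 mm tall. Origin at the centre of its underside.

How it is judged:
By the outcome, as a careful person would: the job done as asked, in the order asked, and still so for the second after the job is handed in, with the robot touching nothing.
It also fails if it takes over 58 s, if anything falls off the work surface, if the arm or the gripper's body presses on something with over 40 N, if the wrist force passes 120 N, or if a joint passes its speed limit or range.

## Working session

There is one attempt and no reset: what is moved stays moved. The work goes in short steps, Python scripts to look and compute and a tool call to move; the robot and the scene stay as the last step left them, time stands still between calls to the robot, and variables do not carry over. Pictures are saved under pics/ and viewed, and the job is handed in when it is done.

Besides the shell and the picture viewer there is one more tool, called after ">>>" in YAML: its name, and indented under it one key for each argument. jog_arm: Moves the arm, as the interface text tells. Its arguments: {"type":"object","properties":{"series":{"type":"array","items":{"type":"array","items":{"type":"array","items":{"type":"number"}}}}},"required":["series"]}

```bash
ls; mkdir -p pics; python3 - <<'E'
from bench import read_state, vision
import cv2
print(read_state())
for n in ("side","top"):
    f=vision.grab_frame(n)
    cv2.imwrite(f"pics/{n}0.png",f["image"][:,:,::-1])
    print({k:v for k,v in f.items() if k!="image"})
E
```

```text
pics
{'clock': 0.0, 'joints': array([ 9.97435447e-01,  2.59202901e-01,  2.07380618e-02,  1.33368077e+00,
       -1.11082268e-05,  1.41822550e+00]), 'qd': array([0.00121002, 0.00123438, 0.00107406, 0.00043005, 0.00101384,
       0.00094766]), 'tau': array([ 1.41813212e-03, -5.55645776e+01,  3.44527709e+01,  1.38305689e-02,
       -2.63104557e-04, -2.26521615e-05]), 'ee_pos': array([0.22450224, 0.50178426, 0.23065101]), 'orientation': array([-1.71513465,  1.569447  , -2.13592469]), 'wrist_force': array([-0.41150378, -0.13052239, -0.01121964]), 'wrist_torque': array([-0.05526256,  0.00380714,  0.04919426]), 'width': 0.9945283482203594}
{'fx': 419.19831660056053, 'fy': 419.19831660056053, 'cx': 314.6026844661252, 'cy': 199.36755590528168, 'xyz': array([ 0.21569111, -0.58237257,  0.91966233]), 'orientation': array([-2.44237425, -0.01687398, -0.36630556])}
{'fx': 403.10720658686165, 'fy': 403.10720658686165, 'cx': 312.8678048152465, 'cy': 201.57820337296448, 'xyz': array([0.39936735, 0.0400584 , 1.22702361]), 'orientation': array([-3.08566322, -0.00604021, -1.55894859])}
```

View pics/side0.png

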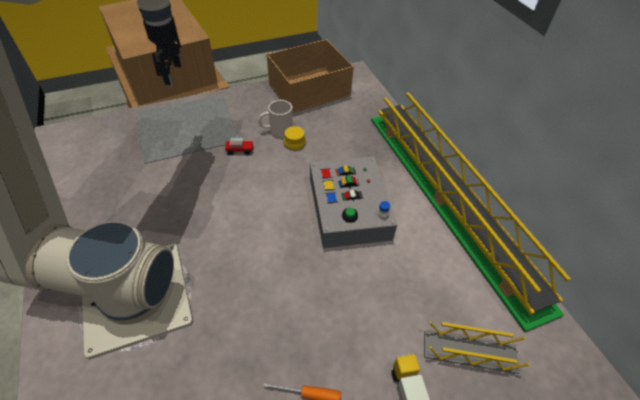

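View pics/top0.png

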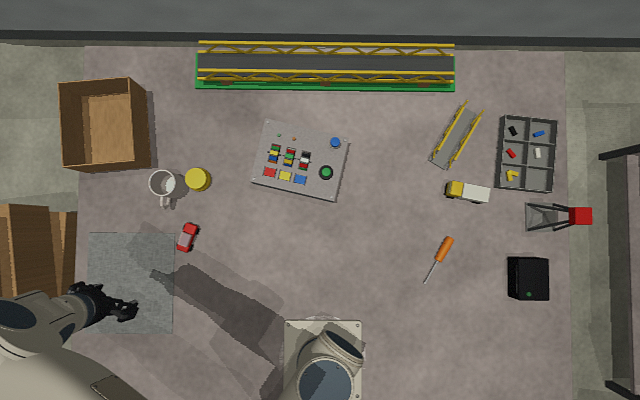

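The side view shows the controller around (350,200), with red, yellow and blue tiles at about (327,173), (329,186) and (331,197), and the green button at (350,214). In the top view the tiles are at (269,172), (285,176) and (300,180), and the button at (326,172).

```bash
cat > h.py <<'E'
import numpy as np, cv2
from scipy.spatial.transform import Rotation as Ro
from scipy.optimize import least_squares
from bench import read_state, vision, job, finder
def Rc(f): return Ro.from_euler('xyz',f["orientation"]).as_matrix()
def proj(f,P):
    p=(np.atleast_2d(P)-f["xyz"])@Rc(f)
    return np.c_[f["fx"]*p[:,0]/p[:,2]+f["cx"],f["fy"]*p[:,1]/p[:,2]+f["cy"]]
def unproj(f,uv,z):
    d=Rc(f)@np.array([(uv[0]-f["cx"])/f["fx"],(uv[1]-f["cy"])/f["fy"],1])
    return f["xyz"]+d*(z-f["xyz"][2])/d[2]
def crop(f,name,x0,y0,x1,y1,s=6):
    im=cv2.resize(f["image"][y0:y1,x0:x1],None,fx=s,fy=s,interpolation=cv2.INTER_CUBIC)
    cv2.imwrite(f"pics/{name}.png",im[:,:,::-1])
E
python3 - <<'E'
from h import *
fs={n:vision.grab_frame(n) for n in("side","top")}
crop(fs["top"],"topc",245,110,355,210,7)
crop(fs["side"],"sidec",300,150,410,250,7)
loc={"tile_red":(-.056,.075),"send_top":None}
import pickle
obs=[]
for n in fs:
    for l,z in (("tile_red",.073),("tile_yellow",.073),("tile_blue",.073),("send_top",.092),("pot",.09),("bank",.07)):
        r=finder.masks_of(n,l)
        if not r: print(n,l,None);continue
        r=r[0]; ys,xs=np.nonzero(r["region"]); c=(xs.mean(),ys.mean())
        print(n,l,round(r["p"],2),np.round(r["rect"],1),len(xs),np.round(c,1),np.round(unproj(fs[n],c,z),4))
pickle.dump(fs,open("f0.pkl","wb"))
E
```

```text
side tile_red 0.44 [322.5 169.6 329.3 177.7] 55 [325.7 172.8] [0.5477 0.1571 0.073 ]
side tile_yellow 0.52 [325.2 180.5 334.9 188.8] 83 [328.4 185. ] [0.5376 0.1123 0.073 ]
side tile_blue 0.49 [261.9 382.  338.3 400. ] 557 [312.5 392.2] [ 0.3086 -0.3689  0.073 ]
side send_top None
side pot 0.64 [382.1 202.1 390.5 218.1] 122 [383.6 208.9] [ 0.6323 -0.026   0.09  ]
side bank 0.78 [310.9 156.2 397.8 247. ] 5554 [350.7 204.5] [0.5679 0.0307 0.07  ]
top tile_red 0.61 [260.6 166.9 276.9 180.1] 82 [268.9 171.6] [0.5489 0.1615 0.073 ]
top tile_yellow 0.59 [185.3 168.8 211.9 190.4] 497 [197.4 178.8] [0.5254 0.3661 0.073 ]
top tile_blue 0.49 [295.3 178.7 304.5 185.5] 63 [299.8 179.2] [0.5281 0.0721 0.073 ]
top send_top 0.67 [149.8 168.8 186.9 209.6] 929 [165.4 185.8] [0.5024 0.4502 0.092 ]
top pot 0.42 [331.3 135.2 339.3 150.4] 85 [334.1 142. ] [ 0.6339 -0.0247  0.09  ]
top bank 0.8 [251.2 115.9 346.2 203.7] 4970 [299.7 159.7] [0.5851 0.0732 0.07  ]
```

```bash
python3 - <<'E'
from h import *
import pickle
fs=pickle.load(open("f0.pkl","rb"))
# hsv blobs within controller
for n,(x0,y0,x1,y1) in {"top":(245,110,355,210),"side":(300,150,410,250)}.items():
    hsv=cv2.cvtColor(fs[n]["image"],cv2.COLOR_RGB2HSV)
    for c,(lo,hi) in {"red":(172,184),"yellow":(20,34),"blue":(100,125),"green":(50,80),"orange":(6,17)}.items():
        h=hsv[...,0].astype(int); h=np.where(h<5,h+180,h) if c=="red" else h
        m=((h>=lo)&(h<=hi)&(hsv[...,1]>130)&(hsv[...,2]>50)).astype(np.uint8)
        k,_,st,ce=cv2.connectedComponentsWithStats(m)
        for i in range(1,k):
            u,v=ce[i]
            if x0<u<x1 and y0<v<y1 and st[i,4]>8: print(n,c,st[i,4],np.round(ce[i],1),np.round(unproj(fs[n],ce[i],.073),4))
E
```

```text
top red 10 [276.1 145.3] [0.6256 0.142  0.073 ]
top red 25 [290.4 150.8] [0.6101 0.1004 0.073 ]
top red 31 [303. 165.] [0.5693 0.0635 0.073 ]
top red 89 [269.3 171.6] [0.549  0.1603 0.073 ]
top yellow 35 [274.  152.3] [0.6051 0.1477 0.073 ]
top yellow 34 [287.9 161.1] [0.5801 0.1073 0.073 ]
top yellow 87 [284.4 175.3] [0.5389 0.1167 0.073 ]
top blue 71 [334.8 141.6] [ 0.6387 -0.0274  0.073 ]
top blue 31 [272.6 157.8] [0.5889 0.1514 0.073 ]
top blue 14 [287.5 164.8] [0.5693 0.1082 0.073 ]
top blue 84 [299.7 179. ] [0.5285 0.0726 0.073 ]
top green 23 [275.3 147.6] [0.6189 0.144  0.073 ]
top green 34 [289.2 155.6] [0.5962 0.1036 0.073 ]
top green 12 [302.6 168.7] [0.5586 0.0646 0.073 ]
top green 65 [325.8 171.7] [ 0.5507 -0.0024  0.073 ]
top orange 16 [272.5 161.5] [0.5783 0.1515 0.073 ]
side red 68 [325.7 172.7] [0.5478 0.1574 0.073 ]
side red 21 [354.3 180.1] [0.6113 0.1042 0.073 ]
side red 29 [346.4 195. ] [0.5692 0.0624 0.073 ]
side yellow 32 [345.8 168.9] [0.6067 0.1517 0.073 ]
side yellow 31 [343.7 181. ] [0.5827 0.1113 0.073 ]
side yellow 75 [328.3 184.9] [0.5376 0.1126 0.073 ]
side blue 22 [340.5 170.5] [0.5902 0.1511 0.073 ]
side blue 9 [340. 184.] [0.5687 0.1046 0.073 ]
side blue 73 [331.1 197. ] [0.5281 0.0698 0.073 ]
side blue 83 [384.3 206. ] [ 0.6469 -0.0067  0.073 ]
side green 12 [350.8 169.7] [0.6186 0.1442 0.073 ]
side green 28 [349.  179.1] [0.5991 0.1128 0.073 ]
side green 77 [349.9 212.3] [0.5539 0.0053 0.073 ]
```

View pics/topc.png

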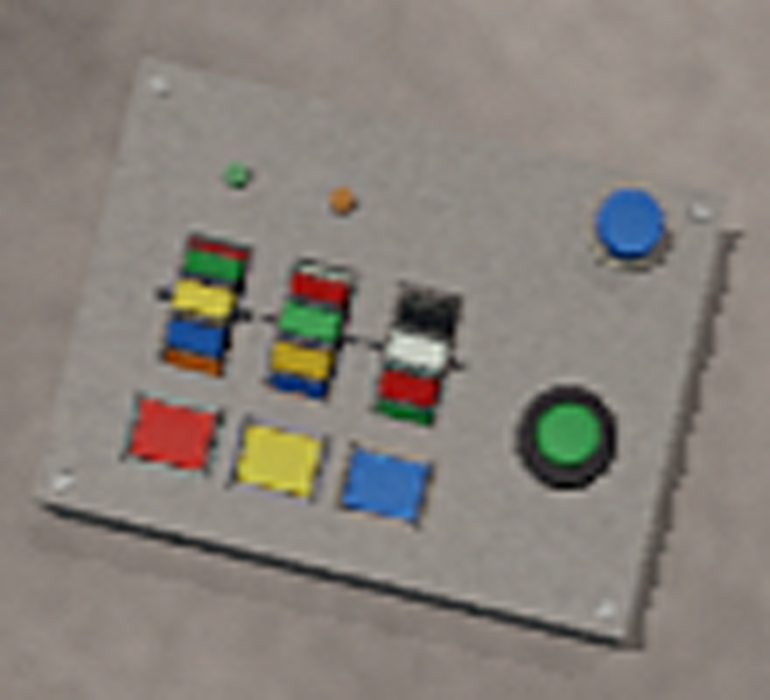

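View pics/sidec.png

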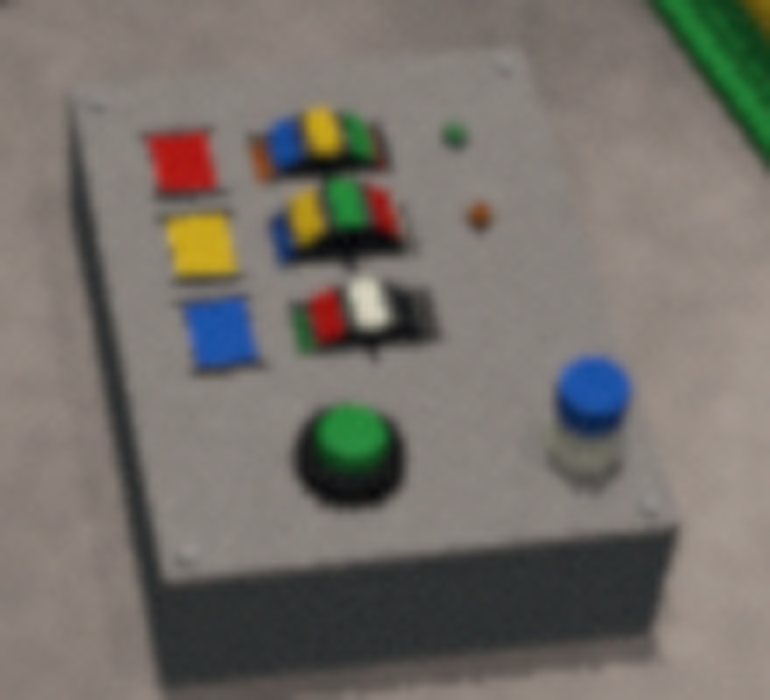

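Yellow, green and white are at the tops of the wheels. So wheel 1 needs -2 clicks (red tile), wheel 2 +1 (yellow) and wheel 3 +4 (blue). Next I fit the controller pose.

```bash
python3 - <<'E'
from h import *
import pickle
fs=pickle.load(open("f0.pkl","rb"))
L=[(-.056,.075,.073),(-.056,.03,.073),(-.056,-.015,.073)]
O={"top":[(269.3,171.6),(284.4,175.3),(299.7,179.0)],"side":[(325.7,172.7),(328.3,184.9),(331.1,197.0)]}
pot=(.07,-.09,.11)
C=[(sx*.095,sy*.125,.07) for sx,sy in((1,1),(1,-1),(-1,-1),(-1,1))]
Ct=[(245+148/7,110+60/7),(245+724/7,110+205/7),(245+630/7,110+637/7),(245+40/7,110+500/7)]
Cs=[(300+520/7,150+50/7),(300+678/7,150+525/7),(300+165/7,150+580/7),(300+72/7,150+95/7)]
def w(p,P):
    c,s=np.cos(p[2]),np.sin(p[2]);P=np.array(P)
    return np.c_[p[0]+c*P[:,0]-s*P[:,1],p[1]+s*P[:,0]+c*P[:,1],P[:,2]]
def fit(cams,wt):
    def r(p):
        e=[]
        for n in cams:
            e.append((proj(fs[n],w(p,L+C))-np.array(O[n]+(Ct if n=="top" else Cs)))*wt[:,None])
        return np.concatenate(e).ravel()
    s=least_squares(r,[.58,.07,-.2]);return s.x,s.fun
for cams in(["top"],["side"],["top","side"]):
    x,f=fit(cams,np.r_[np.ones(3)*1.,np.ones(4)*.7]);print(cams,np.round(x,4),np.round(f.reshape(-1,2),1).tolist())
p=x
b=np.mean([unproj(fs["top"],(325.8,171.7),.092),unproj(fs["side"],(349.9,212.3),.092)],0);print("btn",unproj(fs["top"],(325.8,171.7),.092),unproj(fs["side"],(349.9,212.3),.092))
c,s=np.cos(p[2]),np.sin(p[2]);d=b[:2]-p[:2];print("btn local",c*d[0]+s*d[1],-s*d[0]+c*d[1])
print("slots",w(p,[(0,.075,.07),(0,.03,.07),(0,-.015,.07)]))
E
```

```text
['top'] [ 0.5857  0.0737 -0.2263] [[0.3, 0.3], [0.4, 0.3], [0.3, 0.3], [-0.4, -0.5], [0.5, -0.9], [-0.7, 0.4], [-0.8, -0.3]]
['side'] [ 0.5859  0.0709 -0.2243] [[0.1, 0.2], [0.2, -0.1], [0.1, 0.3], [0.0, -0.4], [0.3, 0.1], [-0.4, 0.2], [-0.5, -0.9]]
['top', 'side'] [ 0.586   0.0725 -0.2252] [[0.7, 0.3], [0.8, 0.2], [0.7, 0.2], [-0.2, -0.6], [0.8, -1.0], [-0.4, 0.3], [-0.5, -0.3], [-0.0, -0.2], [-0.0, -0.5], [-0.1, -0.1], [-0.1, -0.7], [0.1, -0.2], [-0.5, -0.2], [-0.6, -1.2]]
btn [ 0.54819429 -0.00166766  0.092     ] [ 0.54630654 -0.00785927  0.092     ]
btn local -0.02049802762871688 -0.0840117909601899
slots [[0.60274197 0.14565464 0.07      ]
 [0.59269237 0.10179115 0.07      ]
 [0.58264277 0.05792767 0.07      ]]
```

```bash
cat >> h.py <<'E'
POSE=np.array([.586,.0725,-.2252])
def ctl(P): # controller-local -> world
    c,s=np.cos(POSE[2]),np.sin(POSE[2]);return np.array([POSE[0]+c*P[0]-s*P[1],POSE[1]+s*P[0]+c*P[1],P[2]])
def loc(W):
    c,s=np.cos(POSE[2]),np.sin(POSE[2]);d=W[:2]-POSE[:2];return np.array([c*d[0]+s*d[1],-s*d[0]+c*d[1],W[2]])
def plan(P):
    st=read_state();R=Ro.from_euler('xyz',st["orientation"]).as_matrix()
    print("t",round(st["clock"],2),"local mm",np.round(loc(st["ee_pos"])*1e3,1),"F",np.round(st["wrist_force"],1),"w",round(st["width"],2))
    if P is not None: print("shift mm",np.round(R.T@(ctl(np.array(P))-st["ee_pos"])*1e3,1))
    y=R[:,1];a=np.degrees(np.arctan2(y[1],y[0])-POSE[2]);print("tool y angle rel ctrl x (deg)",round(a,2),"toolx",np.round(R[:,0],3),"j6",st["joints"][5])
E
python3 -c "
from h import *
plan([0,.075,.115])"
```

```text
t 0.8 local mm [-448.1  338.   231.3] F [0.  0.2 0.4] w 1.0
shift mm [ 116.3 -170.9  490.7]
tool y angle rel ctrl x (deg) 78.79 toolx [ 0. -0. -1.] j6 1.4181803138563343
```

>>> jog_arm:
  series:
    - [[0, -170, 490, 78.8, 0], [0, -170, 490, 78.8, 0], [0, -170, 490, 78.8, 0], [0, -170, 490, 78.8, 0], [0, -170, 490, 78.8, 0]]

```text
clock: 1.22
ee_pos: [0.3774, 0.3579, 0.2315]
orientation: [1.644, 1.57, 0.592]
wrist_force: [1.8, 0.6, -0.8]
width: 0.302
```

```bash
python3 -c "
from h import *
plan([0,.075,.135])"
```

```text
t 1.22 local mm [-267.1  231.6  231.5] F [ 1.8  0.6 -0.8] w 0.3
shift mm [ 96.5  90.2 296.1]
tool y angle rel ctrl x (deg) 42.67 toolx [ 0.  0. -1.] j6 1.648764080778492
```

>>> jog_arm:
  series:
    - [[0, 90, 296, 42.7, 0], [0, 90, 296, 42.7, 0], [30, 90, 296, 42.7, 0], [60, 90, 296, 42.7, 0], [95, 90, 296, 42.7, 0]]

```text
clock: 1.63
ee_pos: [0.526, 0.2202, 0.1956]
orientation: [1.913, 1.567, 0.235]
wrist_force: [1.0, 0.6, -0.5]
width: -0.0
```

```bash
python3 -c "
from h import *
plan([0.0085,.075,.115])"
```

```text
t 1.63 local mm [-91.4 130.6 195.6] F [ 1.   0.6 -0.5] w -0.0
shift mm [80.8 92.4 67.1]
tool y angle rel ctrl x (deg) 6.78 toolx [ 0.004  0.001 -1.   ] j6 1.9269841403545598
```

>>> jog_arm:
  series:
    - [[40, 92.4, 67.1, 6.8, 0], [60, 92.4, 67.1, 6.8, 0], [80, 92.4, 67.1, 6.8, 0], [80, 92.4, 67.1, 6.8, 0], [80, 92.4, 67.1, 6.8, 0]]

```text
clock: 2.05
ee_pos: [0.6088, 0.1438, 0.1102]
orientation: [-1.2, 1.565, -2.992]
wrist_force: [-0.3, -1.3, 0.0]
width: 0.0
```

```bash
python3 -c "
from h import *
plan([0.0085,.075,.1])
for n in('side','top'):
    f=vision.grab_frame(n); crop(f,n+'1',*((250,110,350,190) if n=='top' else (300,120,400,240)),6)"
```

```text
t 2.05 local mm [  6.3  74.5 110.2] F [-0.3 -1.3  0. ] w 0.0
shift mm [10.2  2.3 -0.5]
tool y angle rel ctrl x (deg) 0.21 toolx [-0.006 -0.001 -1.   ] j6 1.89038340954686
```

View pics/side1.png

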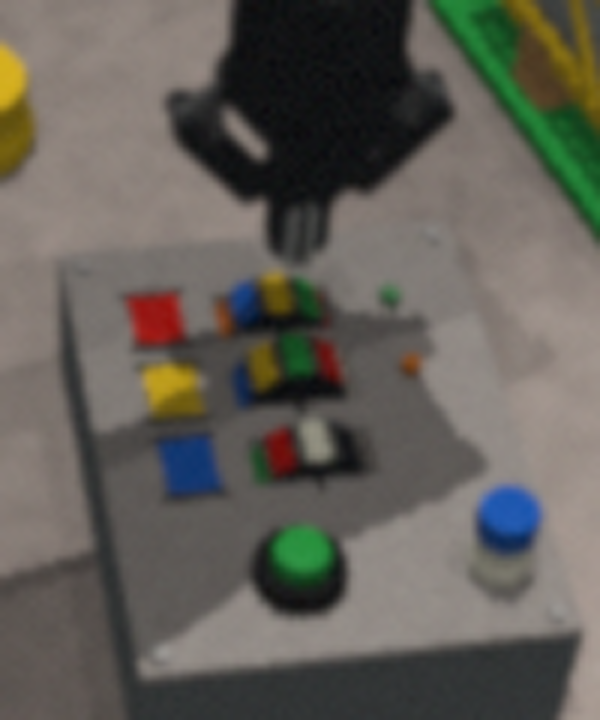

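```bash
python3 -c "
from h import *
plan([0.0085,.075,.1])"
```

```text
t 2.15 local mm [  5.4  76.8 114.2] F [-0.3  0.6  0.1] w 0.0
shift mm [14.2  3.1  1.8]
tool y angle rel ctrl x (deg) 0.34 toolx [-0.001  0.    -1.   ] j6 1.8915863413959493
```

The closed tip hangs just behind wheel 1 (tip at about (298,240) in the crop, wheel top at (275,290)) and is clear. I'll feel down next.

>>> jog_arm:
  series:
    - [[8, 3, 1.5, 0.3, 0], [16, 3, 1.5, 0.3, 0], [18, 3, 1.5, 0.3, 0], [19, 3, 1.5, 0.3, 0], [20, 3, 1.5, 0.3, 0]]

```text
clock: 2.57
ee_pos: [0.6112, 0.1444, 0.0946]
orientation: [1.986, 1.57, 0.192]
wrist_force: [-0.9, 0.5, -0.4]
width: 0.003
```

```bash
python3 -c "
from h import *
plan([0.0085,.075,.1])"
```

```text
t 2.57 local mm [ 8.5 75.8 94.6] F [-0.9  0.5 -0.4] w 0.0
shift mm [-5.4 -0.   0.8]
tool y angle rel ctrl x (deg) 0.12 toolx [ 0.  0. -1.] j6 1.892407642329511
```

>>> jog_arm:
  series:
    - [[1, 0, 0.8, 0, 0], [2, 0, 0.8, 0, 0], [3, 0, 0.8, 0, 0]]

```text
clock: 2.82
ee_pos: [0.6114, 0.1431, 0.0915]
orientation: [1.979, 1.57, 0.184]
wrist_force: [0.1, -0.2, 0.3]
width: 0.004
```

>>> jog_arm:
  series:
    - [[1, 0, 0, 0, 0], [2, 0, 0, 0, 0]]

```text
clock: 2.98
ee_pos: [0.6114, 0.143, 0.0893]
orientation: [2.012, 1.571, 0.217]
wrist_force: [0.7, -0.2, 0.4]
width: 0.002
```

>>> jog_arm:
  series:
    - [[1, 0, 0, 0, 0], [2, 0, 0, 0, 0]]

```text
clock: 3.15
ee_pos: [0.6113, 0.143, 0.0872]
orientation: [-1.706, 1.571, 2.783]
wrist_force: [-0.3, 0.2, 0.3]
width: -0.002
```

>>> jog_arm:
  series:
    - [[1, 0, 0, 0, 0], [2, 0, 0, 0, 0]]

```text
clock: 3.32
ee_pos: [0.6113, 0.1431, 0.0852]
orientation: [-1.142, 1.571, -2.937]
wrist_force: [-0.8, 0.7, -1.0]
width: -0.001
```

```bash
python3 -c "
from h import *
plan([0.0085,.075,.1])"
```

```text
t 3.32 local mm [ 8.9 74.4 85.2] F [-0.8  0.7 -1. ] w -0.0
shift mm [-14.8  -0.4  -0.6]
tool y angle rel ctrl x (deg) 0.07 toolx [-0. -0. -1.] j6 1.8910682092160838
```

>>> jog_arm:
  series:
    - [[1, 0, 0, 0, 0], [2, 0, 0, 0, 0]]

```text
clock: 3.48
ee_pos: [0.6113, 0.1431, 0.0832]
orientation: [-2.367, 1.571, 2.121]
wrist_force: [-0.5, -0.1, 0.2]
width: 0.002
```

>>> jog_arm:
  series:
    - [[1, 0, 0, 0, 0], [1.5, 0, 0, 0, 0]]

```text
clock: 3.65
ee_pos: [0.6116, 0.1431, 0.0823]
orientation: [1.751, 1.57, -0.044]
wrist_force: [-1.8, -1.0, 7.1]
width: 0.001
```

Contact at z of about 82.5 mm, with 7 N. I'll press slightly more and slide one click toward -x.

>>> jog_arm:
  series:
    - [[0.4, 0, 0, 0, 0], [0.4, -2, 0, 0, 0], [0.4, -4, 0, 0, 0]]

```text
clock: 3.9
ee_pos: [0.6089, 0.1437, 0.0826]
orientation: [1.686, 1.567, -0.109]
wrist_force: [2.4, -1.5, 6.0]
width: -0.001
```

```bash
python3 -c "
from h import *
plan([-0.009,.075,.082])"
```

```text
t 3.9 local mm [ 6.4 74.5 82.6] F [ 2.4 -1.5  6. ] w -0.0
shift mm [  0.5 -15.4  -0.5]
tool y angle rel ctrl x (deg) 0.05 toolx [ 0.004 -0.    -1.   ] j6 1.893199011547624
```

>>> jog_arm:
  series:
    - [[0.5, -3, 0, 0, 0], [0.5, -6, 0, 0, 0], [0.5, -9, 0, 0, 0]]

```text
clock: 4.15
ee_pos: [0.5995, 0.1458, 0.0822]
orientation: [1.73, 1.568, -0.065]
wrist_force: [-1.0, -0.7, 7.8]
width: -0.007
```

```bash
python3 -c "
from h import *
plan([-0.009,.075,.082])"
```

```text
t 4.15 local mm [-3.2 74.5 82.2] F [-1.  -0.7  7.8] w -0.01
shift mm [ 0.1 -5.8 -0.5]
tool y angle rel ctrl x (deg) 0.06 toolx [ 0.003 -0.    -1.   ] j6 1.8978713658330304
```

>>> jog_arm:
  series:
    - [[0, -2, 0, 0, 0], [0, -4, 0, 0, 0], [0, -4.5, 0, 0, 0], [-3, -4.5, 0, 0, 0], [-10, -4.5, 0, 0, 0]]

```text
clock: 4.57
ee_pos: [0.5938, 0.1469, 0.0905]
orientation: [-1.328, 1.569, -3.123]
wrist_force: [-0.1, -0.1, -0.5]
width: 0.0
```

```bash
cat >> h.py <<'E'
def look(tag,cams=('side','top')):
    for n in cams:
        f=vision.grab_frame(n); im=f["image"]
        x0,y0,x1,y1=(250,110,350,190) if n=='top' else (310,150,380,235)
        crop(f,n+tag,x0,y0,x1,y1,7)
E
python3 -c "
from h import *
plan(None);look('2')"
```

```text
t 4.57 local mm [-9.  74.3 90.5] F [-0.1 -0.1 -0.5] w 0.0
tool y angle rel ctrl x (deg) 0.07 toolx [-0.001 -0.    -1.   ] j6 1.900183001046081
```

View pics/side2.png

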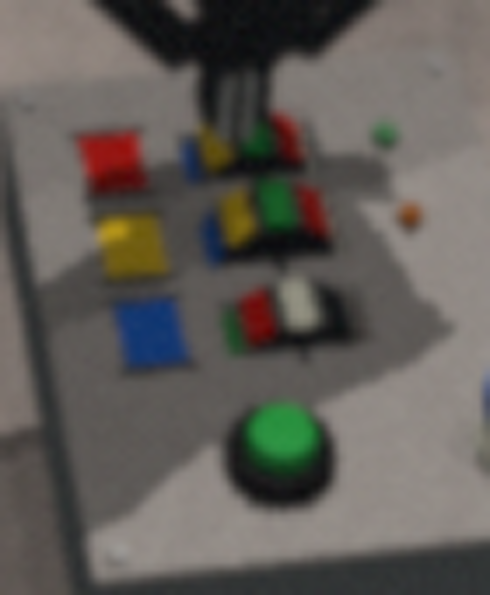

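View pics/top2.png

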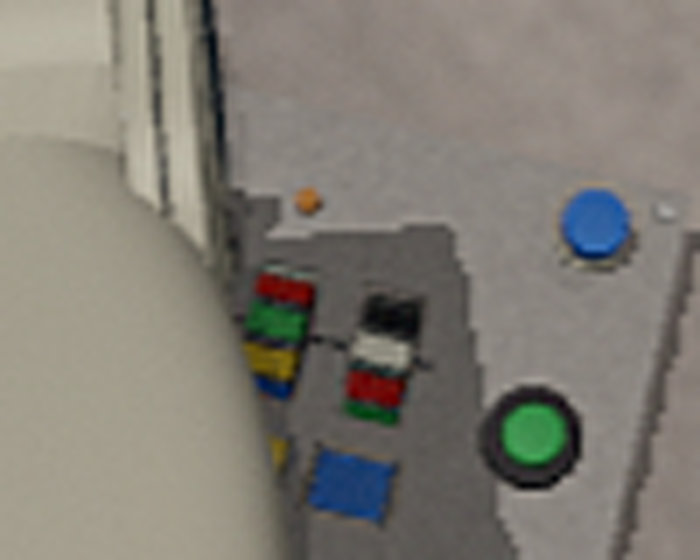

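Green is now at the top of wheel 1, at about (262,138) in the crop and one click from before. Repeating for red.

>>> jog_arm:
  series:
    - [[0, 9, 0, 0, 0], [0, 18, 0, 0, 0], [4, 18, 0, 0, 0], [7, 18, 0, 0, 0], [8.3, 18, 0, 0, 0]]

```text
clock: 5.08
ee_pos: [0.6122, 0.1428, 0.082]
orientation: [0.858, 1.571, -0.937]
wrist_force: [0.6, -0.1, 8.6]
width: 0.001
```

```bash
python3 -c "
from h import *
plan([-0.009,.075,.082])"
```

```text
t 5.08 local mm [ 9.9 74.3 82. ] F [ 0.6 -0.1  8.6] w 0.0
shift mm [ -0.  -18.9  -0.7]
tool y angle rel ctrl x (deg) 0.05 toolx [ 0. -0. -1.] j6 1.8908611428919606
```

>>> jog_arm:
  series:
    - [[0.4, -2, 0, 0, 0], [0.5, -5, 0, 0, 0], [0.5, -8, 0, 0, 0], [0.5, -11, 0, 0, 0]]

```text
clock: 5.42
ee_pos: [0.6013, 0.1453, 0.0825]
orientation: [1.535, 1.57, -0.26]
wrist_force: [-0.5, -0.5, 6.5]
width: 0.001
```

```bash
python3 -c "
from h import *
plan([-0.009,.075,.082])"
```

```text
t 5.42 local mm [-1.3 74.3 82.5] F [-0.5 -0.5  6.5] w 0.0
shift mm [ 0.5 -7.7 -0.7]
tool y angle rel ctrl x (deg) 0.06 toolx [ 0.001 -0.    -1.   ] j6 1.8966334315250273
```

>>> jog_arm:
  series:
    - [[0.3, -2, 0, 0, 0], [0.3, -4, 0, 0, 0], [0.3, -5.5, 0, 0, 0], [-3, -5.5, 0, 0, 0], [-20, -5.5, 0, 0, 0]]

```text
clock: 5.83
ee_pos: [0.5939, 0.1465, 0.0998]
orientation: [-1.267, 1.566, -3.062]
wrist_force: [-0.5, 0.3, -0.5]
width: -0.002
```

```bash
python3 -c "
from h import *
plan([-.009,.03,.1]);look('3',['side'])"
```

```text
t 5.83 local mm [-8.8 73.9 99.8] F [-0.5  0.3 -0.5] w -0.0
shift mm [-0.2 -0.2 43.9]
tool y angle rel ctrl x (deg) 0.08 toolx [-0.005 -0.    -1.   ] j6 1.8994025275900162
```

View pics/side3.png

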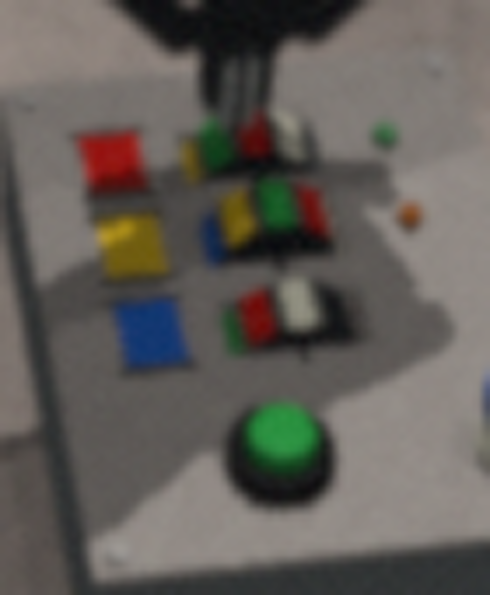

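Wheel 1 now shows red on top, at about (255,138). On to wheel 2, starting at -9 mm and feeling down.

>>> jog_arm:
  series:
    - [[-1, 0, 22, 0, 0], [0, 0, 44, 0, 0], [4, 0, 44, 0, 0], [6, 0, 44, 0, 0], [7, 0, 44, 0, 0]]

```text
clock: 6.3
ee_pos: [0.5857, 0.1039, 0.0945]
orientation: [-1.704, 1.57, 2.784]
wrist_force: [-0.2, 0.2, 1.1]
width: -0.001
```

```bash
python3 -c "
from h import *
plan([-.009,.03,.09])"
```

```text
t 6.3 local mm [-7.3 30.6 94.5] F [-0.2  0.2  1.1] w -0.0
shift mm [ 4.5 -1.7  0.6]
tool y angle rel ctrl x (deg) 0.05 toolx [-0.001  0.    -1.   ] j6 1.8295826728715006
```

>>> jog_arm:
  series:
    - [[1, -1.5, 0.6, 0, 0], [2, -1.5, 0.6, 0, 0], [3, -1.5, 0.6, 0, 0]]

```text
clock: 6.55
ee_pos: [0.5843, 0.1041, 0.0919]
orientation: [-1.76, 1.571, 2.73]
wrist_force: [-0.2, -0.1, 0.1]
width: -0.004
```

>>> jog_arm:
  series:
    - [[1, 0, 0, 0, 0], [2, 0, 0, 0, 0]]

```text
clock: 6.72
ee_pos: [0.5844, 0.1038, 0.09]
orientation: [1.571, 1.571, -0.223]
wrist_force: [-0.3, 1.0, -0.1]
width: -0.002
```

>>> jog_arm:
  series:
    - [[1, 0, 0, 0, 0]]

```text
clock: 6.8
ee_pos: [0.5844, 0.1037, 0.089]
orientation: [1.777, 1.571, -0.017]
wrist_force: [-0.1, -0.6, 1.1]
width: -0.003
```

>>> jog_arm:
  series:
    - [[1, 0, 0, 0, 0]]

```text
clock: 6.88
ee_pos: [0.5844, 0.1036, 0.0881]
orientation: [2.02, 1.571, 0.225]
wrist_force: [-0.9, 0.2, 3.2]
width: 0.003
```

>>> jog_arm:
  series:
    - [[1, 0, 0, 0, 0]]

```text
clock: 6.97
ee_pos: [0.5845, 0.1035, 0.0874]
orientation: [1.996, 1.57, 0.201]
wrist_force: [-2.1, 0.5, 6.6]
width: -0.005
```

Contact at about 88 mm, 6.6 N. Sliding toward +x.

>>> jog_arm:
  series:
    - [[0.3, 1, 0, 0, 0], [0.4, 4, 0, 0, 0], [0.4, 7, 0, 0, 0], [0.4, 10, 0, 0, 0]]

```text
clock: 7.3
ee_pos: [0.5947, 0.1012, 0.0877]
orientation: [1.793, 1.569, -0.001]
wrist_force: [0.2, 0.3, 7.1]
width: -0.003
```

```bash
python3 -c "
from h import *
plan([.008,.03,.0875])"
```

```text
t 7.3 local mm [ 2.1 30.  87.7] F [0.2 0.3 7.1] w -0.0
shift mm [ 0.3  5.9 -0. ]
tool y angle rel ctrl x (deg) 0.07 toolx [ 0.002 -0.    -1.   ] j6 1.8243127502527727
```

>>> jog_arm:
  series:
    - [[0.3, 2, 0, 0, 0], [0.3, 4, 0, 0, 0], [0.3, 5.5, 0, 0, 0], [-3, 5.5, 0, 0, 0], [-15, 5.5, 0, 0, 0]]

```text
clock: 7.72
ee_pos: [0.5987, 0.0999, 0.1005]
orientation: [-1.309, 1.568, -3.103]
wrist_force: [-0.7, 0.5, -0.9]
width: 0.0
```

```bash
python3 -c "
from h import *
plan([-.009,-.015,.1]);look('4',['side'])"
```

```text
t 7.72 local mm [  6.2  29.6 100.5] F [-0.7  0.5 -0.9] w 0.0
shift mm [  0.5 -15.3  44.5]
tool y angle rel ctrl x (deg) 0.06 toolx [-0.003 -0.    -1.   ] j6 1.8221074746749957
```

View pics/side4.png

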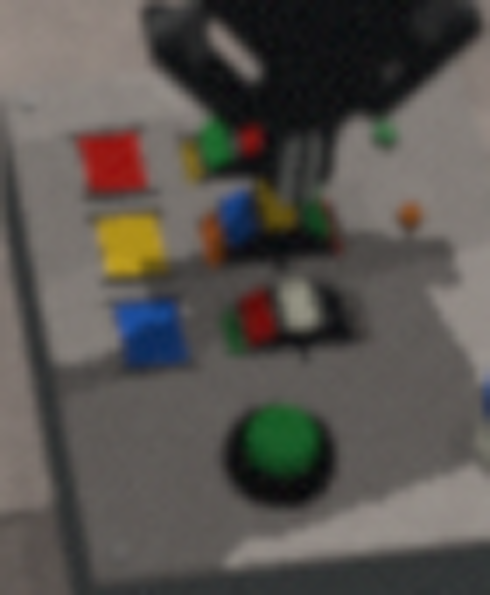

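Wheel 2 shows yellow on top, at about (278,210). Now wheel 3.

>>> jog_arm:
  series:
    - [[0, -8, 22, 0, 0], [0, -15.5, 44.5, 0, 0], [4, -15.5, 44.5, 0, 0], [6, -15.5, 44.5, 0, 0], [7, -15.5, 44.5, 0, 0]]

```text
clock: 8.18
ee_pos: [0.5746, 0.0602, 0.0944]
orientation: [-2.866, 1.571, 1.622]
wrist_force: [-0.2, 0.2, 0.2]
width: -0.004
```

```bash
python3 -c "
from h import *
plan([-.009,-.015,.09])"
```

```text
t 8.18 local mm [ -8.4 -14.5  94.4] F [-0.2  0.2  0.2] w -0.0
shift mm [ 4.4 -0.6  0.5]
tool y angle rel ctrl x (deg) 0.05 toolx [-0.  0. -1.] j6 1.7542340192282895
```

>>> jog_arm:
  series:
    - [[1, -0.5, 0.5, 0, 0], [2, -0.5, 0.5, 0, 0]]

```text
clock: 8.35
ee_pos: [0.5741, 0.0602, 0.0925]
orientation: [-2.562, 1.571, 1.927]
wrist_force: [0.1, 0.4, -0.3]
width: 0.001
```

>>> jog_arm:
  series:
    - [[1, 0, 0, 0, 0], [2, 0, 0, 0, 0]]

```text
clock: 8.52
ee_pos: [0.574, 0.0601, 0.0905]
orientation: [-3.029, 1.571, 1.46]
wrist_force: [1.3, -0.2, 0.6]
width: 0.005
```

>>> jog_arm:
  series:
    - [[1, 0, 0, 0, 0]]

```text
clock: 8.6
ee_pos: [0.574, 0.06, 0.0896]
orientation: [-0.127, 1.571, -1.921]
wrist_force: [0.5, 1.0, -0.7]
width: -0.004
```

>>> jog_arm:
  series:
    - [[1, 0, 0, 0, 0]]

```text
clock: 8.68
ee_pos: [0.5739, 0.0599, 0.0885]
orientation: [-2.0, 1.571, 2.489]
wrist_force: [-0.4, -0.2, -0.3]
width: -0.002
```

>>> jog_arm:
  series:
    - [[1, 0, 0, 0, 0], [2, 0, 0, 0, 0]]

```text
clock: 8.85
ee_pos: [0.5739, 0.0597, 0.0866]
orientation: [-1.256, 1.571, -3.051]
wrist_force: [0.2, 0.1, 0.7]
width: -0.001
```

>>> jog_arm:
  series:
    - [[1, 0, 0, 0, 0]]

```text
clock: 8.93
ee_pos: [0.5739, 0.0597, 0.0856]
orientation: [-2.943, 1.571, 1.545]
wrist_force: [-0.5, 0.3, 0.1]
width: -0.004
```

>>> jog_arm:
  series:
    - [[1, 0, 0, 0, 0]]

```text
clock: 9.02
ee_pos: [0.5739, 0.0597, 0.0846]
orientation: [1.2, 1.571, -0.595]
wrist_force: [0.0, 0.8, -0.3]
width: 0.001
```

>>> jog_arm:
  series:
    - [[1, 0, 0, 0, 0]]

```text
clock: 9.1
ee_pos: [0.5739, 0.0597, 0.0836]
orientation: [2.626, 1.571, 0.831]
wrist_force: [-0.1, -0.5, 0.4]
width: -0.002
```

>>> jog_arm:
  series:
    - [[1, 0, 0, 0, 0]]

```text
clock: 9.18
ee_pos: [0.5738, 0.0597, 0.0826]
orientation: [-1.734, 1.571, 2.754]
wrist_force: [0.1, 0.9, -0.7]
width: -0.002
```

>>> jog_arm:
  series:
    - [[1, 0, 0, 0, 0]]

```text
clock: 9.27
ee_pos: [0.5738, 0.0597, 0.0816]
orientation: [-1.701, 1.571, 2.787]
wrist_force: [0.7, 0.0, -0.7]
width: 0.002
```

>>> jog_arm:
  series:
    - [[1, 0, 0, 0, 0]]

```text
clock: 9.35
ee_pos: [0.5739, 0.0597, 0.0806]
orientation: [0.649, 1.571, -1.145]
wrist_force: [-0.6, -1.0, 0.1]
width: 0.001
```

```bash
python3 -c "
from h import *
plan([-.009,-.015,.09])"
```

```text
t 9.35 local mm [ -9.  -15.2  80.6] F [-0.6 -1.   0.1] w 0.0
shift mm [-9.4 -0.  -0.2]
tool y angle rel ctrl x (deg) 0.07 toolx [ 0. -0. -1.] j6 1.7529847712114495
```

>>> jog_arm:
  series:
    - [[1, 0, 0, 0, 0]]

```text
clock: 9.43
ee_pos: [0.574, 0.0597, 0.0799]
orientation: [1.685, 1.57, -0.109]
wrist_force: [-2.2, -0.5, 5.2]
width: 0.0
```

>>> jog_arm:
  series:
    - [[1, 0, 0, 0, 0]]

```text
clock: 9.52
ee_pos: [0.574, 0.0597, 0.0792]
orientation: [1.673, 1.57, -0.122]
wrist_force: [-2.8, -0.2, 9.4]
width: -0.0
```

>>> jog_arm:
  series:
    - [[0, 2, 0, 0, 0], [0, 5, 0, 0, 0], [0, 8, 0, 0, 0], [0, 11, 0, 0, 0]]

```text
clock: 9.85
ee_pos: [0.5855, 0.0571, 0.0799]
orientation: [1.628, 1.568, -0.166]
wrist_force: [0.7, -1.5, 8.9]
width: -0.002
```

```bash
python3 -c "
from h import *
plan([.008,-.015,.08])"
```

```text
t 9.85 local mm [  3.  -15.1  79.9] F [ 0.7 -1.5  8.9] w -0.0
shift mm [-0.1  5.  -0.1]
tool y angle rel ctrl x (deg) 0.07 toolx [ 0.003 -0.    -1.   ] j6 1.7495562140670124
```

>>> jog_arm:
  series:
    - [[0, 2, 0, 0, 0], [0, 4, 0, 0, 0], [0, 5, 0, 0, 0], [-3, 5, 0, 0, 0], [-7, 5, 0, 0, 0]]

```text
clock: 10.27
ee_pos: [0.5893, 0.0562, 0.0857]
orientation: [-1.458, 1.57, 3.031]
wrist_force: [0.4, -0.0, -0.9]
width: 0.0
```

```bash
python3 -c "
from h import *
plan([-.009,-.015,.08]);look('5',['side'])"
```

```text
t 10.27 local mm [  6.9 -15.2  85.7] F [ 0.4 -0.  -0.9] w 0.0
shift mm [  5.7 -15.9  -0.2]
tool y angle rel ctrl x (deg) 0.07 toolx [-0.  0. -1.] j6 1.7480699208363155
```

View pics/side5.png

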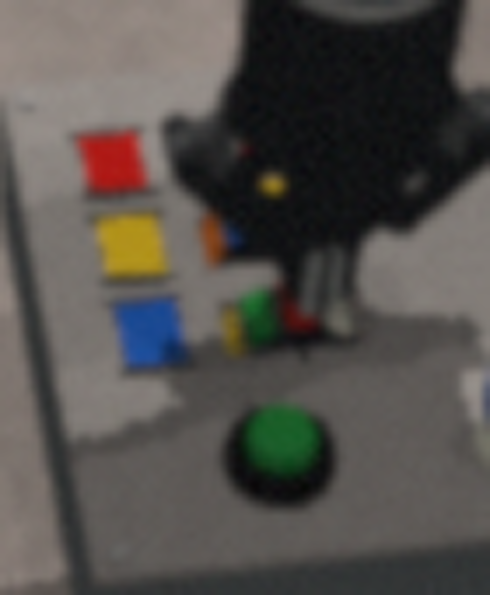

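One click done on wheel 3: red at about (297,310). Three more to go.

>>> jog_arm:
  series:
    - [[0, -8, 0, 0, 0], [0, -16, 0, 0, 0], [4, -16, 0, 0, 0], [6, -16, 0, 0, 0], [7, -16, 0, 0, 0]]

```text
clock: 10.73
ee_pos: [0.5732, 0.0599, 0.0787]
orientation: [-1.688, 1.57, 2.801]
wrist_force: [-5.1, 0.2, 11.8]
width: 0.003
```

>>> jog_arm:
  series:
    - [[0, 2, 0, 0, 0], [0, 5, 0, 0, 0], [0, 8, 0, 0, 0], [0, 11, 0, 0, 0]]

```text
clock: 11.07
ee_pos: [0.5858, 0.0571, 0.0798]
orientation: [1.662, 1.568, -0.133]
wrist_force: [0.9, -0.3, 10.7]
width: -0.002
```

```bash
python3 -c "
from h import *
plan([.008,-.015,.08])"
```

```text
t 11.07 local mm [  3.2 -15.   79.8] F [ 0.9 -0.3 10.7] w -0.0
shift mm [-0.2  4.8 -0. ]
tool y angle rel ctrl x (deg) 0.07 toolx [ 0.003 -0.    -1.   ] j6 1.7495250076412256
```

>>> jog_arm:
  series:
    - [[-0.1, 2, 0, 0, 0], [-0.1, 4, 0, 0, 0], [-0.1, 5, 0, 0, 0], [-3, 5, 0, 0, 0], [-7, 5, 0, 0, 0]]

```text
clock: 11.48
ee_pos: [0.5894, 0.0561, 0.0854]
orientation: [-1.338, 1.57, -3.133]
wrist_force: [0.3, -0.2, 0.3]
width: 0.0
```

```bash
python3 -c "
from h import *
plan([-.009,-.015,.08]);look('6',['side'])"
```

```text
t 11.48 local mm [  7.  -15.2  85.4] F [ 0.3 -0.2  0.3] w 0.0
shift mm [  5.4 -16.   -0.2]
tool y angle rel ctrl x (deg) 0.07 toolx [-0.001 -0.    -1.   ] j6 1.7480627778453128
```

View pics/side6.png

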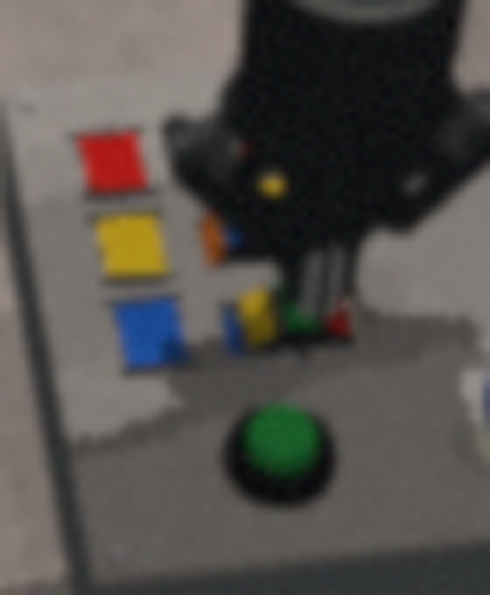

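Wheel 3 now shows green on top, at about (298,312). Two more clicks.

>>> jog_arm:
  series:
    - [[0, -8, 0, 0, 0], [0, -16, 0, 0, 0], [4, -16, 0, 0, 0], [6, -16, 0, 0, 0], [6.7, -16, 0, 0, 0]]

```text
clock: 11.95
ee_pos: [0.5732, 0.0599, 0.0789]
orientation: [-1.635, 1.57, 2.853]
wrist_force: [-5.2, 0.5, 9.1]
width: -0.001
```

>>> jog_arm:
  series:
    - [[0, 2, 0, 0, 0], [0, 5, 0, 0, 0], [0, 8, 0, 0, 0], [0, 11, 0, 0, 0]]

```text
clock: 12.28
ee_pos: [0.5857, 0.0571, 0.08]
orientation: [1.661, 1.568, -0.134]
wrist_force: [0.7, -0.6, 8.6]
width: 0.001
```

>>> jog_arm:
  series:
    - [[0, 2, 0, 0, 0], [0, 4, 0, 0, 0], [0, 5, 0, 0, 0], [-3, 5, 0, 0, 0], [-7, 5, 0, 0, 0]]

```text
clock: 12.7
ee_pos: [0.5894, 0.0561, 0.0857]
orientation: [-1.409, 1.57, 3.08]
wrist_force: [0.1, 0.1, -0.5]
width: -0.004
```

```bash
python3 -c "
from h import *
plan([-.009,-.015,.08]);look('7',['side'])"
```

```text
t 12.7 local mm [  7.  -15.2  85.7] F [ 0.1  0.1 -0.5] w -0.0
shift mm [  5.7 -16.   -0.2]
tool y angle rel ctrl x (deg) 0.07 toolx [-0.001  0.    -1.   ] j6 1.7480679697454427
```

View pics/side7.png

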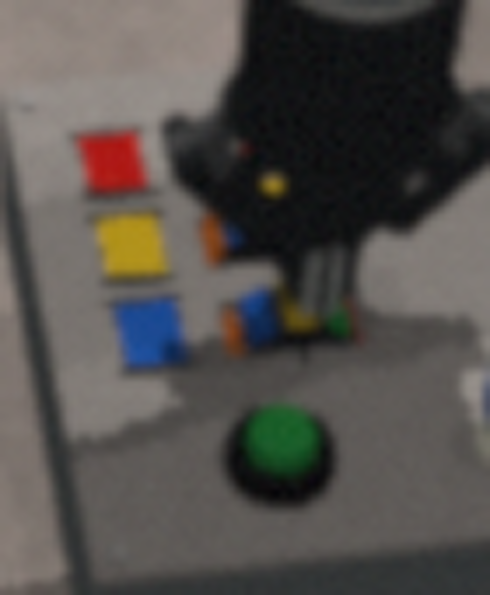

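Yellow is on top of wheel 3. One more click.

>>> jog_arm:
  series:
    - [[0, -8, 0, 0, 0], [0, -16, 0, 0, 0], [4, -16, 0, 0, 0], [6, -16, 0, 0, 0], [6.9, -16, 0, 0, 0]]

```text
clock: 13.17
ee_pos: [0.5733, 0.0599, 0.079]
orientation: [-1.587, 1.57, 2.902]
wrist_force: [-3.9, 0.5, 9.5]
width: -0.002
```

>>> jog_arm:
  series:
    - [[0, 2, 0, 0, 0], [0, 5, 0, 0, 0], [0, 8, 0, 0, 0], [0, 11, 0, 0, 0]]

```text
clock: 13.5
ee_pos: [0.5857, 0.0571, 0.08]
orientation: [1.673, 1.568, -0.122]
wrist_force: [0.5, -0.7, 8.5]
width: 0.002
```

>>> jog_arm:
  series:
    - [[0, 2, 0, 0, 0], [0, 4, 0, 0, 0], [0, 5, 0, 0, 0], [-3, 5, 0, 0, 0], [-40, 5, 0, 0, 0]]

```text
clock: 13.92
ee_pos: [0.5866, 0.0562, 0.1138]
orientation: [-1.391, 1.561, 3.098]
wrist_force: [-0.2, 0.3, -0.6]
width: -0.001
```

```bash
python3 -c "
from h import *
plan([-.0205,-.084,.12])"
```

```text
t 13.92 local mm [  4.3 -15.8 113.8] F [-0.2  0.3 -0.6] w -0.0
shift mm [ -5.9 -24.9  68.2]
tool y angle rel ctrl x (deg) 0.06 toolx [-0.01  0.   -1.  ] j6 1.7480531844086635
```

>>> jog_arm:
  series:
    - [[-30, -40, 20, 0, 0], [-60, -80, 40, 0, 0], [-90, -120, 60, 0, 0], [-90, -160, 68, 0, 0], [-90, -160, 68, 0, 0]]

```text
clock: 14.33
ee_pos: [0.4163, 0.0252, 0.2101]
orientation: [1.514, 1.57, -0.281]
wrist_force: [0.2, -0.2, 1.0]
width: -0.002
```

```bash
python3 -c "
from h import *
plan([-.0205,-.084,.12]);look('8')"
```

```text
t 14.33 local mm [-154.8  -84.   210.1] F [ 0.2 -0.2  1. ] w -0.0
shift mm [9.030e+01 1.342e+02 1.000e-01]
tool y angle rel ctrl x (deg) 0.06 toolx [ 0.001 -0.    -1.   ] j6 1.653563975032263
```

View pics/side8.png

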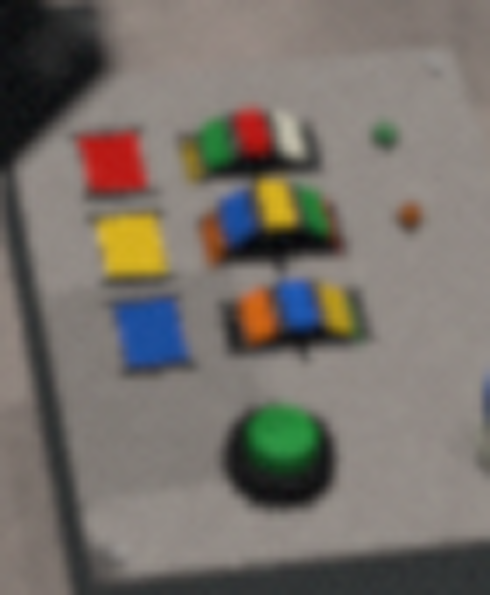

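View pics/top8.png

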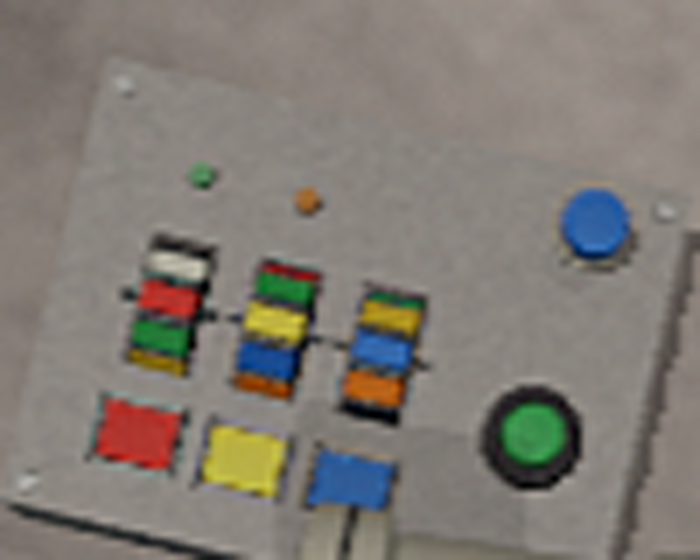

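All three wheels are square on red, yellow and blue between the pointer marks, in both views (top crop: (170,298), (277,322), (383,350)). Moving to the button.

>>> jog_arm:
  series:
    - [[0, 40, 0, 0, 0], [20, 80, -1, 0, 0], [50, 115, -2, 0, 0], [80, 134.5, -2, 0, 0], [95, 134.5, -2, 0, 0]]

```text
clock: 14.85
ee_pos: [0.5531, -0.0036, 0.1094]
orientation: [-1.431, 1.569, 3.056]
wrist_force: [-2.0, 0.6, -0.9]
width: 0.003
```

```bash
python3 -c "
from h import *
plan([-.0202,-.082,.095]);look('9',['side'])"
```

```text
t 14.85 local mm [-15.1 -81.5 109.4] F [-2.   0.6 -0.9] w 0.0
shift mm [14.4 -5.1  0.5]
tool y angle rel ctrl x (deg) 0.02 toolx [-0.002  0.    -1.   ] j6 1.6374832396442094
```

View pics/side9.png

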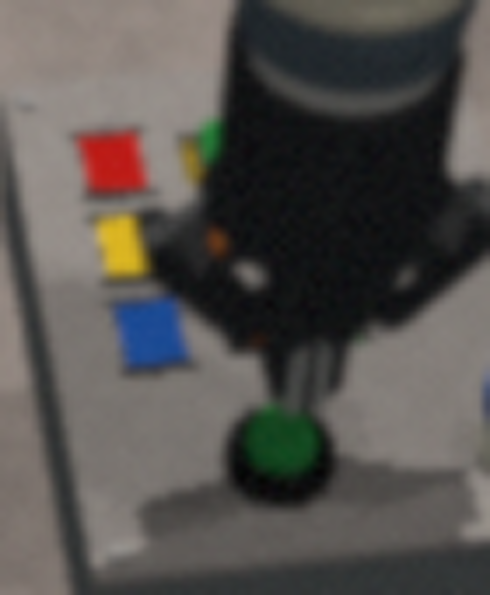

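The tip hovers just above and behind the button, whose top is at (282,438). I'll settle, then descend.

```bash
python3 -c "
from h import *
plan([-.0202,-.082,.095])"
```

```text
t 14.9 local mm [-18.3 -81.5 107.4] F [-1.2  0.6 -3.3] w -0.0
shift mm [12.4 -1.8  0.5]
tool y angle rel ctrl x (deg) 0.04 toolx [-0.007  0.001 -1.   ] j6 1.637571570606397
```

>>> jog_arm:
  series:
    - [[0, 0, 0, 0, 0]]

```text
clock: 14.98
ee_pos: [0.5492, -0.0025, 0.1116]
orientation: [-1.503, 1.566, 2.985]
wrist_force: [1.1, 0.0, 0.4]
width: 0.001
```

```bash
python3 -c "
from h import *
plan([-.0202,-.082,.095])"
```

```text
t 14.98 local mm [-19.1 -81.3 111.6] F [1.1 0.  0.4] w 0.0
shift mm [16.6 -1.   0.7]
tool y angle rel ctrl x (deg) 0.06 toolx [-0.005  0.001 -1.   ] j6 1.637614291552209
```

>>> jog_arm:
  series:
    - [[6, -1, 0.5, 0, 0], [12, -1, 0.5, 0, 0], [15, -1, 0.5, 0, 0], [16, -1, 0.5, 0, 0], [17, -1, 0.5, 0, 0]]

```text
clock: 15.4
ee_pos: [0.5489, -0.0027, 0.0978]
orientation: [1.635, 1.57, -0.159]
wrist_force: [0.1, 0.8, 0.3]
width: -0.0
```

>>> jog_arm:
  series:
    - [[1, 0, 0, 0, 0], [2, 0, 0, 0, 0], [3, 0, 0, 0, 0]]

```text
clock: 15.65
ee_pos: [0.549, -0.0028, 0.0943]
orientation: [1.623, 1.57, -0.172]
wrist_force: [-0.1, 1.2, 0.4]
width: 0.004
```

>>> jog_arm:
  series:
    - [[1, 0, 0, 0, 0], [2, 0, 0, 0, 0]]

```text
clock: 15.82
ee_pos: [0.5489, -0.0028, 0.0921]
orientation: [1.605, 1.571, -0.189]
wrist_force: [-0.3, 0.5, 0.9]
width: -0.003
```

>>> jog_arm:
  series:
    - [[1, 0, 0, 0, 0], [2, 0, 0, 0, 0], [3, 0, 0, 0, 0], [4, 0, 0, 0, 0]]

```text
clock: 16.15
ee_pos: [0.5489, -0.0028, 0.0881]
orientation: [1.682, 1.571, -0.113]
wrist_force: [-0.2, -0.1, 3.0]
width: -0.004
```

>>> jog_arm:
  series:
    - [[1, 0, 0, 0, 0], [1.5, 0, 0, 0, 0]]

```text
clock: 16.32
ee_pos: [0.5489, -0.0028, 0.0866]
orientation: [1.537, 1.571, -0.258]
wrist_force: [-0.3, -0.2, 3.5]
width: 0.0
```

>>> jog_arm:
  series:
    - [[0.8, 0, 0, 0, 0]]

```text
clock: 16.4
ee_pos: [0.5489, -0.0028, 0.086]
orientation: [1.625, 1.57, -0.17]
wrist_force: [-2.1, 0.1, 10.4]
width: -0.0
```

The force jumps to 10 N at z = 86.0 mm, so the button is on its stop. A short hold, then release.

>>> jog_arm:
  series:
    - [[0.3, 0, 0, 0, 0], [0.3, 0, 0, 0, 0], [0.3, 0, 0, 0, 0]]

```text
clock: 16.65
ee_pos: [0.5489, -0.0028, 0.086]
orientation: [1.567, 1.57, -0.228]
wrist_force: [-0.4, 0.2, 8.1]
width: -0.001
```

>>> jog_arm:
  series:
    - [[-5, 0, 0, 0, 0], [-15, 0, 0, 0, 0], [-40, 0, 0, 0, 0], [-75, -10, 0, 0, 0], [-110, -30, 0, 0, 0]]

```text
clock: 17.07
ee_pos: [0.5199, 0.0036, 0.1963]
orientation: [-1.486, 1.569, 3.002]
wrist_force: [-0.9, -0.3, 0.8]
width: -0.003
```

>>> jog_arm:
  series:
    - [[0, -40, 0, 0, 0], [0, -80, 0, 0, 0], [0, -110, 0, 0, 0], [0, -120, 0, 0, 0], [0, -120, 0, 0, 0]]

```text
clock: 17.48
ee_pos: [0.4006, 0.0311, 0.1965]
orientation: [1.705, 1.57, -0.089]
wrist_force: [-0.0, -0.6, -0.0]
width: 0.002
```

```bash
python3 -c "
from h import *
plan(None);look('a')
f=vision.grab_frame('top');cv2.imwrite('pics/topfull.png',f['image'][:,:,::-1])"
```

```text
t 17.48 local mm [-171.4  -81.7  196.5] F [-0.  -0.6 -0. ] w 0.0
tool y angle rel ctrl x (deg) 0.11 toolx [ 0.001 -0.    -1.   ] j6 1.6618681341591275
```

View pics/sidea.png

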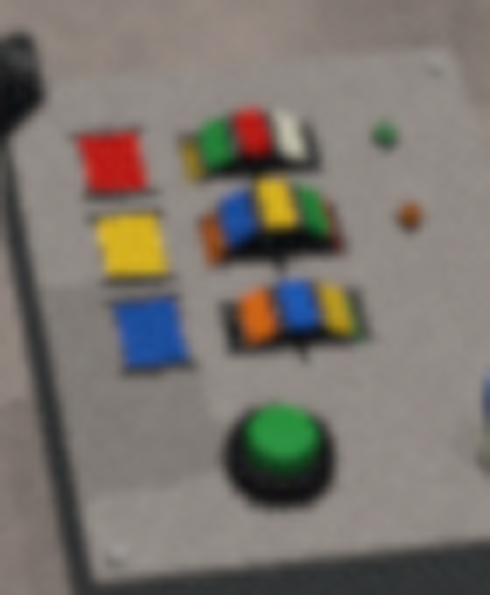

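View pics/topa.png

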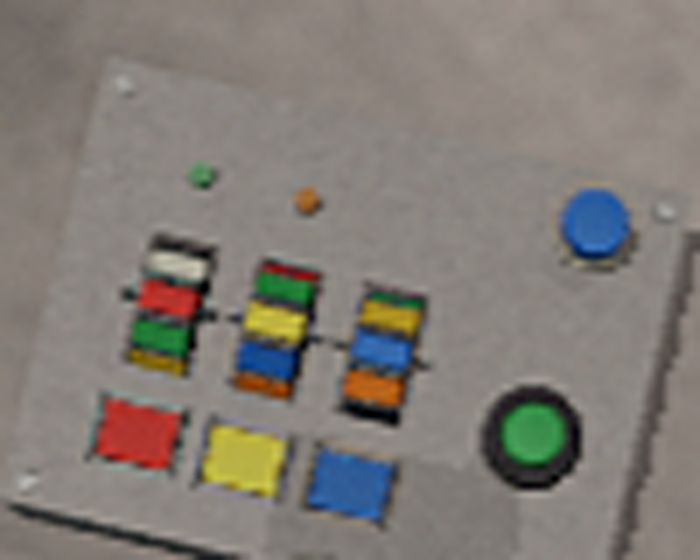

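View pics/topfull.png

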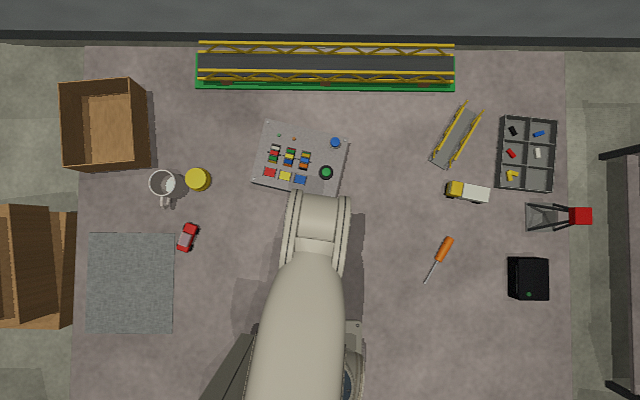

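The wheels read red, yellow and blue at their pointer marks, the button is back up, the loose things haven't moved, and the arm is clear.

```bash
python3 -c "
from bench import job
print(job.job_done())"
```

```text
the job is handed in; nothing more can be done
None
```

I set all three wheels to their tile colours, then pressed the green button to its stop and released it. I handed the job in at about 17.6 s; the system reports no verdict.

- **Wheels:** the left wheel went two clicks back from yellow to red, the middle one forward from green to yellow, and the right four forward from white to blue. The highest wrist force I read at the end of any wheel move was about 13 N. Forces between those readings were not logged.
- **Button:** it bottomed at a tip height of 86.0 mm, which matches the full 6 mm of travel. The reading jumped to 10 N at the stop, and I held it for about 0.25 s.
- **Last check:** both cameras showed red, yellow and blue square between the pointer marks. The button was back up, the loose things looked unmoved, and the arm was clear with about zero force.
- **Disagreements:** the finder networks mistook other objects for some tiles and the button, so I located the tiles and button by colour and fitted the controller pose from the tiles and panel corners. The two cameras differed by about 6 mm on the button; I mostly followed the top view, and the press worked.

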